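# Back off the shaker's locking collar

## Robot

A 6-joint arm with a two-finger parallel gripper is mounted at the origin on the work surface. World frame = base frame: x ahead of the robot, y to its left, z up, the work surface at z = 0. Lengths are in m, angles in rad, forces in N, time in s.
With the tool pointing down it reaches from about 0.35 to 0.875 m from the base axis. Payload 15.5 kg.
Tool frame: the origin (TCP) lies at the very end of the fingers, on their centre line; the grasp point (between the pads) lies r.hold_point_z behind it (r.hold_point_z is the distance from the TCP to the grasp point, in m); z points along the fingers, y is the line along which they close (so a half turn about z gives the same grasp; the last joint's range is limited). The gripper opens to 85 mm and grips with 20 to 120 N. Pads are 22 mm wide; open, the fingers measure 114 mm over their backs; the gripper's body (76 mm by 85 mm) begins 54 mm behind the grasp point. The pads swing forward as they close: fully open they stand 13 mm farther back than shut.
Start: joints at [1.244, 0.494, 1.345, -0, 1.302, -0.096], TCP at [0.144, 0.608, 0.231] pointing down, gripper open.
Joint ranges: [-2.91, 2.91], [-0.82, 2.16], [0.22, 2.67], [-1.22, 4.37], [0.12, 2.79], [-3.08, 3.08]. Speed limits (rad/s): [1.89, 1.89, 2.57, 3.01, 3.01, 3.01].

## Interface

Orientations are given as a rotation vector (axis times angle).
In Python, from cell import r, imaging, job_done gives the robot as it stands.
- The arm moves only by the shell command python3 -m jog 'ROWS' [OPENING] [FORCE]. ROWS is JSON, a list of rows, each an object of numbers: "x", "y", "z": the shift along the tool's x, y, z in units of 30 mm (1.0 is 30 mm); "ax", "ay", "az": the turn, a rotation vector about the tool's x, y, z in units of 6 degrees (1.0 is 6 degrees). In form: [{"x": .., "y": .., "z": .., "ax": .., "ay": .., "az": ..}, ...]. A call has 1 to 5 rows; each row is the pose to reach, as a shift and turn from the pose commanded when the call began, along the tool's axes at that moment; what a row does not reach only later rows make up. A row lasts 1/8 s, in which the tool goes at most 62.5 mm and 10.7 degrees, less where a joint would pass 70% of its speed; a pose out of reach is approached as far as the arm can. A call with a gripper value outside its range is refused whole. OPENING is the opening, from 0 (shut) to 1 (fully open), set as the call begins (- or left out, the last holds). The fingers move at their own pace and stop on an object; FORCE is the grip in N (left out, the last holds). Time passes only in rows, so rows that repeat a pose let the fingers close. It gives the time, the measured TCP pose, the force, the opening and the grip force at its end, in the units of the state.
- r.get_state(): the state, without advancing time (a new reading comes with each control period).
- imaging.get_image(name): name is "scene" or "top"; returns (picture, depth): 400x640x3 uint8, red, green, blue; 400x640 float32, m along the optical axis (not along the pixel's ray), 0 where there is no reading.
- imaging.calibration(name): a dict with "mtx" (3x3 intrinsics, pixels), "k1" (the pictures are not rectified: a ray, as slopes to the right and down, at radius r is drawn at 1 + k1 r^2 times it, then the intrinsics apply), "xyz" and "attitude" of the camera in the world. Camera axes: x right, y down, z forward; pixel columns grow to the right and rows downward; lengths in m; the calibration is good to about 2 mm. A picture is of the moment at which its call begins. calibration takes no time and is no camera call.
- job_done(): hands the job in; it is judged then, once.
The state is a dict: "time": time; "joint_pos": joint angles; "dq": joint speeds; "joint_efforts": joint torques, N m; "ee_pos": TCP position; "orientation": TCP orientation; "force": force on the tool from outside, world axes, zero at the start; "ft_torque": the same for the moment, N m; "grip_width": opening from 0.0 (shut) to 1.0 (fully open); "grasp_force": force on a finger pad.
Only numpy, scipy, OpenCV 4.12 (cv2) and the standard library are available. Lean on these libraries where they do the work, as an engineer would, in place of code of your own. Each camera call takes 0.05 s, during which the arm holds its last target. There are 200 camera calls.

## Task

The head of the bench shaker is to be changed, so loosen the big knurled collar that locks it: roll a fingertip along the collar's rim, anticlockwise as seen from above, until the raised pointer on the collar has gone past the fixed mark on the housing once and comes round to it a second time; leave it lined up there and do not run on past. Work with the outside of a fingertip only; lift and carry nothing, and leave the bottle, the jar and the tube rack where they stand.

Things in the scene. Friction and masses are not known exactly. Their poses are not given: they have to be found in the camera images.
- collar (a joint): turn of the knurled aluminium collar about its vertical axis, rad, counted through whole turns: 0 = fully tight with the pointer at the mark, growing anticlockwise seen from above (loosening); 6.283 = pointer at the mark for the first time, 12.566 = for the second time. It starts between 0.8 and 5.2. It does not rise, turns stiffly (about 0.07 N m, so about 1.5 N along the rim) and stays where it is left
- collar_center (a point): centre of the collar's flat top face, on its axis, 122 mm above the bench; x axis from there towards the mark, z up. The collar is a disc of 96 mm diameter over 40 upright ribs (4.4 mm wide, 2.5 mm proud), 24 mm high: its rim runs from 98 to 122 mm above the bench, the ribs from about 100 to 119 mm, free all round
- shaker: the fixed white bench shaker; origin at the centre of its underside on the bench, below the collar's axis; x towards its front (knob, switch, mark), z up. Housing 170 by 156 mm, its flat top (156 by 142 mm) 88 mm up; a black rubber cup, 52 mm in diameter, stands in the middle of the collar up to 132 mm
- pointer (a point): top of the raised steel pointer on the collar's top face, 13 mm long radially, 8 mm wide, 4 mm high, 36.5 mm from the axis; it turns with the collar. It points at the mark when the joint is at a whole number of turns
- mark (a point): the fixed mark: a dark steel bar, 16 mm long radially, 9 mm wide, 3 mm high, on the housing's top, centred 66 mm from the collar's axis; this point is its top, 91 mm above the bench
- bottle_mid (a point): half-way up a loose white bottle, 58 mm in diameter, 125 mm high, beside the shaker; leave it alone
- jar_mid (a point): half-way up a loose clear jar, 50 mm in diameter, 62 mm high, near the shaker; leave it alone
- rack_mid (a point): half-way up a loose grey tube rack, 110 by 60 mm, 45 mm high (tubes to 59 mm), beside the shaker; leave it alone

How it is judged:
On the way:
1. the pointer goes past the mark for the first time (joint over 6.5 rad) (value of joint collar above 6.5 rad), for 0.1 s.
At the end, for the whole second after the job is handed in: the collar rests with its pointer at the mark for the second time, within 0.26 rad (15 degrees) either way; bottle, jar and rack stand upright within 25 mm of where they were (value of joint collar between 12.306 and 12.826 rad and velocity of joint collar between -0.05 and 0.05 rad/s and distance of each of bottle_mid, jar_mid, rack_mid from where it was at the start of the episode below 0.025 m and angle between each of bottle_mid, jar_mid, rack_mid's own z axis and vertical below 0.15 rad); the robot touches nothing.
It fails at once if the bottle is shoved, tipped, lifted or carried (its middle moves over 25 mm) (distance of bottle_mid from where it was at the start of the episode above 0.025 m).
It fails at once if the jar is shoved, tipped, lifted or carried (its middle moves over 25 mm) (distance of jar_mid from where it was at the start of the episode above 0.025 m).
It fails at once if the tube rack is shoved, tipped, lifted or carried (its middle moves over 25 mm) (distance of rack_mid from where it was at the start of the episode above 0.025 m).
It fails at once if the collar is screwed tight instead of loosened (joint under 0.3 rad) (value of joint collar below 0.3 rad).
It fails at once if the collar runs on well past the mark the second time (over a fifth of a turn) (value of joint collar above 13.816 rad).
It also fails if it takes over 70 s, if anything falls off the work surface, if the arm or the gripper's body presses on something with over 40 N, if the wrist force passes 120 N, or if a joint passes its speed limit or range.

## Working session

There is one attempt and no reset: what is moved stays moved. The work goes in short steps, Python scripts to look and compute and a shell command to move; the robot and the scene stay as the last step left them, time stands still between calls to the robot, and variables do not carry over. Pictures are saved under pics/ and viewed, at most 10 in all, crops included, and the job is handed in when it is done.

```bash
ls; mkdir -p pics; cat > h.py <<'E'
import numpy as np, cv2
from scipy.spatial.transform import Rotation as R
from cell import r, imaging, job_done
def att(c):
    a=np.array(c["attitude"],float)
    return a if a.shape==(3,3) else (R.from_rotvec(a).as_matrix() if a.size==3 else R.from_quat(a).as_matrix())
def ray(name,u,v):
    c=imaging.calibration(name);K=np.array(c["mtx"])
    p=cv2.undistortPoints(np.array([[[u,v]]],float),K,None) [0,0]
    rd=np.hypot(*p);x=rd
    for _ in range(20): x=rd/(1+c["k1"]*x*x)
    s=p*(x/rd if rd>0 else 1)
    return np.array(c["xyz"]),att(c)@np.array([s[0],s[1],1.])
def on(name,u,v,z):
    o,d=ray(name,u,v);return o+d*(z-o[2])/d[2]
def at(name,u,v,dep):
    o,d=ray(name,u,v);return o+d*dep
E
python3 - <<'E'
from h import *
for n in("scene","top"):
    c=imaging.calibration(n);print(c)
    im,d=imaging.get_image(n);cv2.imwrite(f"pics/{n}0.png",im[:,:,::-1]);np.save(f"pics/{n}0.npy",d)
print(r.get_state(),r.hold_point_z)
E
```

```text
pics
{'mtx': array([[376.46643564,   0.        , 315.7818441 ],
       [  0.        , 376.46643564, 205.0949204 ],
       [  0.        ,   0.        ,   1.        ]]), 'k1': -0.03251116625415582, 'xyz': array([1.15311608, 0.51558233, 0.64974139]), 'attitude': array([-1.043666  , -2.30630888,  1.15142216])}
{'mtx': array([[463.46251232,   0.        , 321.78870478],
       [  0.        , 463.46251232, 197.87822695],
       [  0.        ,   0.        ,   1.        ]]), 'k1': -0.042708569550724905, 'xyz': array([0.39206894, 0.04745657, 1.17266432]), 'attitude': array([-2.12433938,  2.13494321, -0.21644228])}
{'time': 0.1, 'joint_pos': array([ 1.24347825e+00,  4.94088209e-01,  1.34606293e+00, -3.00567622e-05,
        1.30253899e+00, -9.54950092e-02]), 'dq': array([ 0.00096851, -0.00125812, -0.0003934 ,  0.00124775,  0.00101415,
       -0.00030444]), 'joint_efforts': array([ 2.02251023e-03, -8.83589458e+01, -3.84556139e+01, -5.88955027e-05,
        5.15680396e-03,  3.71486999e-05]), 'ee_pos': array([0.14349062, 0.60796227, 0.23078243]), 'orientation': array([-3.63296097e-01, -3.12031226e+00,  1.69497000e-03]), 'force': array([-0.74696258, -0.89639463,  0.07814972]), 'ft_torque': array([-0.01214273,  0.0352814 , -0.00191211]), 'grasp_force': 0.0, 'grip_width': 0.9996953467128906} 0.0187
```

View pics/scene0.png

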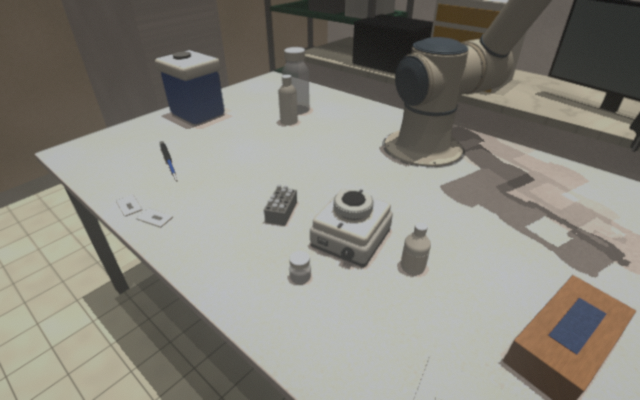

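View pics/top0.png

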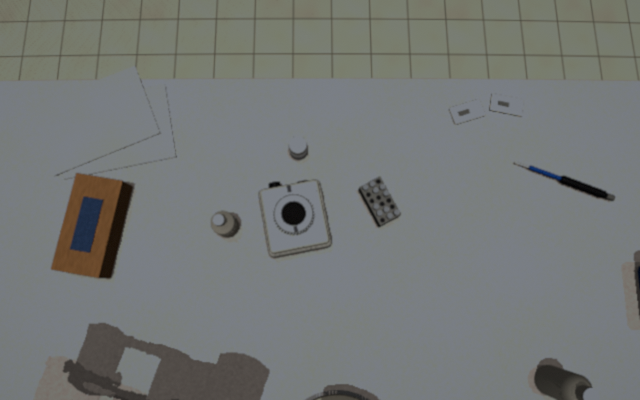

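The scene view shows the shaker at (352,222), jar (300,266), bottle (416,250) and rack (281,204). In the top view the collar is at (293,213), the mark near (290,188), the pointer apparently near (296,230), the jar (298,149), bottle (224,222) and rack (380,201).

```bash
python3 - <<'E'
from h import *
t=cv2.imread("pics/top0.png");s=cv2.imread("pics/scene0.png")
a=cv2.resize(t[165:265,245:345],(500,500),interpolation=cv2.INTER_CUBIC)
cv2.imwrite("pics/crop0.png",a)
g=cv2.cvtColor(t,cv2.COLOR_BGR2GRAY)
# cup: dark blob near 293,213
m=(g<45).astype(np.uint8)
n,l,st,ce=cv2.connectedComponentsWithStats(m)
for i in range(1,n):
    if st[i,4]>15 and 200<ce[i,0]<410 and 120<ce[i,1]<270: print("top dark",ce[i].round(1),st[i])
d=np.load("pics/top0.npy")
for nm,(u,v) in dict(collar=(293,213),coll_l=(276,213),jar=(298,146),bottle=(219,218),rack=(380,201),hous=(268,245)).items():
    print(nm,at("top",u,v,d[v,u]).round(4))
print("bottle cap z.125",on("top",219,218,.125).round(3),"jar",on("top",298,146,.062).round(3),"rack",on("top",378,198,.05).round(3))
g2=cv2.cvtColor(s,cv2.COLOR_BGR2GRAY);n,l,st,ce=cv2.connectedComponentsWithStats((g2<45).astype(np.uint8))
for i in range(1,n):
    if st[i,4]>8 and 300<ce[i,0]<400 and 170<ce[i,1]<260: print("scene dark",ce[i].round(1),st[i])
ds=np.load("pics/scene0.npy")
for nm,(u,v) in dict(collar_left=(338,208),jar=(300,258),bottle=(420,228),rack=(282,198),hous=(340,232)).items():
    print("scene",nm,at("scene",u,v,ds[v,u]).round(4))
E
```

```text
top dark [274.5 184. ] [270 182  10   5  37]
top dark [368.9 207.5] [359 190  21  36  76]
top dark [293. 213.] [282 202  23  23 413]
top dark [235.4 227.8] [229 219  10  17  37]
collar [0.5553 0.0969 0.1304]
coll_l [0.5571 0.1364 0.1196]
jar [0.7353 0.0886 0.0603]
bottle [0.5453 0.2659 0.1243]
rack [ 0.5977 -0.1144  0.0456]
hous [0.4889 0.1597 0.0606]
bottle cap z.125 [0.545 0.266 0.125] jar [0.735 0.089 0.062] rack [ 0.604 -0.109  0.05 ]
scene collar_left [0.6041 0.0922 0.1168]
scene jar [0.7388 0.0957 0.0583]
scene bottle [0.5491 0.2735 0.1221]
scene rack [1.1531 0.5156 0.6497]
scene hous [0.6314 0.1215 0.0778]
```

View pics/crop0.png

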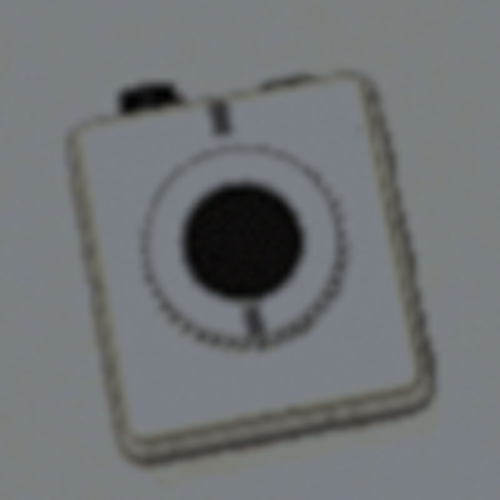

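The crop shows the cup centre at crop (243,241), i.e. px (293.2,213.2). The mark is at crop (221,118), px (289.2,188.6), and the pointer at crop (255,321), px (296,229.2), so the collar is near half a turn.

```bash
cat >> h.py <<'E'
def info(C=(0.555,0.097)):
    s=r.get_state();M=R.from_rotvec(s["orientation"]).as_matrix()
    p=s["ee_pos"];v=np.array([C[0]-p[0],C[1]-p[1],0])
    print("t",round(s["time"],2),"p",p.round(4),"q6",s["joint_pos"][5].round(3),"xaz",np.degrees(np.arctan2(M[1,0],M[0,0])).round(1),"zax",M[:,2].round(3),
      "collar in tool mm",(M.T@v*1e3).round(1),"F tool",(M.T@s["force"]).round(1),"grip",round(s["grip_width"],2))
def pang(C,pt,mk):
    a=lambda q:np.arctan2(q[1]-C[1],q[0]-C[0])
    return (a(pt)-a(mk))%(2*np.pi)
E
python3 - <<'E'
from h import *
g=cv2.cvtColor(cv2.imread("pics/top0.png"),cv2.COLOR_BGR2GRAY)
C=on("top",293.0,213.0,.132);mk=on("top",289.2+.0,188.6,.091);pt=on("top",296,229.2,.126)
print("C",C.round(4),"mark",mk.round(4),np.linalg.norm(mk-C)*1e3,"ptr",pt.round(4),np.linalg.norm((pt-C)[:2])*1e3,"angle",pang(C,pt,mk))
# second view: cup rim in scene -> dark blob
s=cv2.cvtColor(cv2.imread("pics/scene0.png"),cv2.COLOR_BGR2GRAY)
m=(s[180:220,330:380]<60).astype(np.uint8);n,l,st,ce=cv2.connectedComponentsWithStats(m)
i=1+st[1:,4].argmax();u,v=ce[i]+[330,180];print("scene cup",u,v,st[i],on("scene",u,v,.132).round(4))
# triangulate cup centre
o1,d1=ray("top",293,213);o2,d2=ray("scene",u,v)
a=np.linalg.lstsq(np.c_[d1,-d2],o2-o1,rcond=None)[0];print("triang",(o1+a[0]*d1).round(4),(o2+a[1]*d2).round(4))
info(C[:2])
E
```

```text
C [0.555  0.0968 0.132 ] mark [0.6203 0.1081 0.091 ] 77.91034652666065 ptr [0.5187 0.0901 0.126 ] 36.888510094917336 angle 3.1529055076934696
scene cup 357.0 203.0 [27 23  1  1  1] [0.5766 0.1254 0.132 ]
triang [0.5584 0.0978 0.1102] [0.5517 0.1085 0.1096]
t 0.1 p [0.1435 0.608  0.2308] q6 -0.095 xaz 166.7 zax [-0.    -0.001 -1.   ] collar in tool mm [-5.179e+02 -4.030e+02  4.000e-01] F tool [ 0.5 -1.  -0.1] grip 1.0
```

```bash
python3 -m jog '[{"x":-1.55,"y":-1.16},{"x":-3.1,"y":-2.32},{"x":-4.65,"y":-3.48},{"x":-6.2,"y":-4.64},{"x":-7.75,"y":-5.8}]' 0
python3 -m jog '[{"x":-1.55,"y":-1.16},{"x":-3.1,"y":-2.32},{"x":-4.65,"y":-3.48},{"x":-6.2,"y":-4.64},{"x":-7.75,"y":-5.8}]'
python3 -m jog '[{"az":1.7},{"az":3.4},{"az":5.1},{"az":6.8},{"az":8.5}]'
python3 -m jog '[{"az":1.7},{"az":3.4},{"az":5.1},{"az":6.8},{"az":8.5}]'
python3 -m jog '[{"az":1.7},{"az":3.4},{"az":5.1},{"az":6.8},{"az":8.5}]'
python3 -m jog '[{"az":1.7},{"az":3.4},{"az":5.1},{"az":6.8},{"az":8.5}]'
python3 -c "from h import *;info((.555,.0968))"
```

```text
t 0.1 p [0.1435 0.608  0.2308] q6 -0.095 xaz 166.7 zax [-0.    -0.001 -1.   ] collar in tool mm [-5.179e+02 -4.029e+02  4.000e-01] F tool [ 0.5 -1.  -0.1] grip 1.0validation failed for argument at $[0]...
validation failed for argument at $[0]...
validation failed for argument at $[0]...
validation failed for argument at $[0]...
validation failed for argument at $[0]...
validation failed for argument at $[0]...
```

```bash
python3 -m jog '[{"x":-1.55,"y":-1.16,"z":0,"ax":0,"ay":0,"az":0},{"x":-3.1,"y":-2.32,"z":0,"ax":0,"ay":0,"az":0},{"x":-4.65,"y":-3.48,"z":0,"ax":0,"ay":0,"az":0},{"x":-6.2,"y":-4.64,"z":0,"ax":0,"ay":0,"az":0},{"x":-7.75,"y":-5.8,"z":0,"ax":0,"ay":0,"az":0}]' 0
python3 -c "from h import *;info((.555,.0968))"
```

```text
time: 0.72
ee_pos: [0.3307, 0.3839, 0.2312]
orientation: [-0.363, -3.12, 0.0]
force: [1.4, -0.1, -0.5]
grip_width: 0.002
grasp_force: 0.0
t 0.72 p [0.3307 0.3839 0.2312] q6 -0.597 xaz 166.7 zax [-0. -0. -1.] collar in tool mm [-284.2 -228.     0. ] F tool [-1.4  0.2  0.5] grip 0.0
```

```bash
python3 -m jog '[{"x":-1.55,"y":-1.16,"z":0,"ax":0,"ay":0,"az":0},{"x":-3.1,"y":-2.32,"z":0,"ax":0,"ay":0,"az":0},{"x":-4.65,"y":-3.48,"z":0,"ax":0,"ay":0,"az":0},{"x":-6.2,"y":-4.64,"z":0,"ax":0,"ay":0,"az":0},{"x":-7.75,"y":-5.8,"z":0,"ax":0,"ay":0,"az":0}]' | grep ee_
python3 -m jog '[{"x":0,"y":0,"z":0,"ax":0,"ay":0,"az":1.7},{"x":0,"y":0,"z":0,"ax":0,"ay":0,"az":3.4},{"x":0,"y":0,"z":0,"ax":0,"ay":0,"az":5.1},{"x":0,"y":0,"z":0,"ax":0,"ay":0,"az":6.8},{"x":0,"y":0,"z":0,"ax":0,"ay":0,"az":8.5}]' | grep ee_
python3 -m jog '[{"x":0,"y":0,"z":0,"ax":0,"ay":0,"az":1.7},{"x":0,"y":0,"z":0,"ax":0,"ay":0,"az":3.4},{"x":0,"y":0,"z":0,"ax":0,"ay":0,"az":5.1},{"x":0,"y":0,"z":0,"ax":0,"ay":0,"az":6.8},{"x":0,"y":0,"z":0,"ax":0,"ay":0,"az":8.5}]' | grep ee_
python3 -m jog '[{"x":0,"y":0,"z":0,"ax":0,"ay":0,"az":1.7},{"x":0,"y":0,"z":0,"ax":0,"ay":0,"az":3.4},{"x":0,"y":0,"z":0,"ax":0,"ay":0,"az":5.1},{"x":0,"y":0,"z":0,"ax":0,"ay":0,"az":6.8},{"x":0,"y":0,"z":0,"ax":0,"ay":0,"az":8.5}]' | grep ee_
python3 -m jog '[{"x":0,"y":0,"z":0,"ax":0,"ay":0,"az":1.7},{"x":0,"y":0,"z":0,"ax":0,"ay":0,"az":3.4},{"x":0,"y":0,"z":0,"ax":0,"ay":0,"az":5.1},{"x":0,"y":0,"z":0,"ax":0,"ay":0,"az":6.8},{"x":0,"y":0,"z":0,"ax":0,"ay":0,"az":8.5}]' | grep ee_
python3 -c "from h import *;info((.555,.0968))"
```

```text
ee_pos: [0.5171, 0.161, 0.2312]
ee_pos: [0.516, 0.1627, 0.231]
ee_pos: [0.516, 0.1627, 0.231]
ee_pos: [0.516, 0.1627, 0.231]
ee_pos: [0.516, 0.1627, 0.231]
t 3.85 p [0.516  0.1627 0.231 ] q6 2.422 xaz -37.6 zax [-0.001 -0.    -1.   ] collar in tool mm [71.1 28.4 -0. ] F tool [ 0.3 -0.5 -0.7] grip -0.01
```

```bash
python3 -m jog '[{"x":0,"y":0,"z":0,"ax":0,"ay":0,"az":1.5},{"x":0,"y":0,"z":0,"ax":0,"ay":0,"az":3.0},{"x":0,"y":0,"z":0,"ax":0,"ay":0,"az":3.6},{"x":0,"y":0,"z":0,"ax":0,"ay":0,"az":3.6}]' | grep ee_
python3 -m jog '[{"x":0,"y":0,"z":1.2,"ax":0,"ay":0,"az":0},{"x":0,"y":0,"z":2.4,"ax":0,"ay":0,"az":0},{"x":0,"y":0,"z":3.4,"ax":0,"ay":0,"az":0},{"x":0,"y":0,"z":4.2,"ax":0,"ay":0,"az":0},{"x":0,"y":0,"z":4.2,"ax":0,"ay":0,"az":0}]' | grep ee_
python3 - <<'E'
from h import *;info((.555,.0968))
t,_=imaging.get_image("top");s,_=imaging.get_image("scene")
a=cv2.resize(t[165:265,245:345,::-1],(400,400),interpolation=3);b=cv2.resize(s[160:260,300:400,::-1],(400,400),interpolation=3)
cv2.imwrite("pics/c1.png",np.hstack([a,b]))
E
```

```text
ee_pos: [0.516, 0.1627, 0.2311]
ee_pos: [0.5152, 0.1625, 0.104]
t 4.97 p [0.5152 0.1625 0.104 ] q6 2.792 xaz -58.8 zax [-0.003 -0.001 -1.   ] collar in tool mm [76.9 -0.  -0.1] F tool [ 0.3  0.3 -1.3] grip -0.0
```

View pics/c1.png

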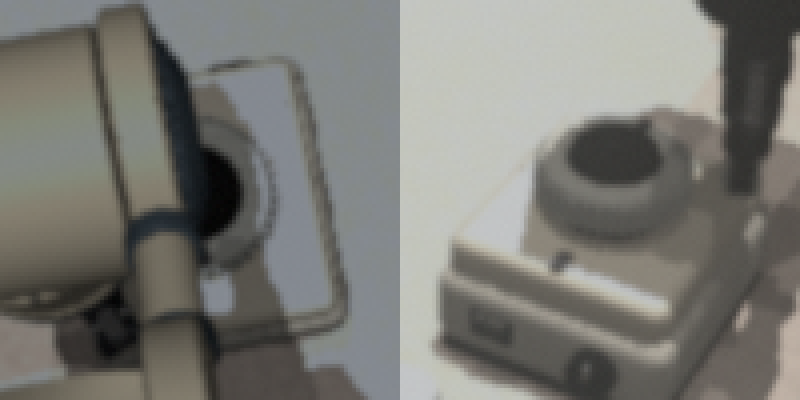

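The left half (top view) shows the wrist covering the collar's left side. In the right half (scene view) the closed finger stands beside the collar at crop (742,180), with clear space between them.

```bash
python3 -m jog '[{"x":0.25,"y":0,"z":0,"ax":0,"ay":0,"az":0},{"x":0.45,"y":0,"z":0,"ax":0,"ay":0,"az":0},{"x":0.5,"y":0,"z":0,"ax":0,"ay":0,"az":0},{"x":0.5,"y":0,"z":0,"ax":0,"ay":0,"az":0}]' >/dev/null
python3 -c "from h import *;info((.555,.0968))"
python3 -m jog '[{"x":0.05,"y":0,"z":0,"ax":0,"ay":0,"az":0},{"x":0.05,"y":0,"z":0,"ax":0,"ay":0,"az":0}]' >/dev/null
python3 -c "from h import *;info((.555,.0968))"
python3 -m jog '[{"x":0.05,"y":0,"z":0,"ax":0,"ay":0,"az":0},{"x":0.05,"y":0,"z":0,"ax":0,"ay":0,"az":0}]' >/dev/null
python3 -c "from h import *;info((.555,.0968))"
```

```text
t 5.58 p [0.5241 0.1498 0.1054] q6 2.768 xaz -58.9 zax [ 0.  0. -1.] collar in tool mm [61.3  0.9  0. ] F tool [-0.4  0.9 -0.2] grip 0.0
t 5.83 p [0.5246 0.1487 0.1053] q6 2.765 xaz -58.9 zax [-0.  0. -1.] collar in tool mm [60.2  0.8 -0. ] F tool [-0.1 -0.3  0.3] grip -0.0
t 6.08 p [0.5246 0.1483 0.1052] q6 2.762 xaz -58.9 zax [-0.001  0.001 -1.   ] collar in tool mm [59.8  0.6 -0.1] F tool [-13.1  -0.5  -2.9] grip -0.0
```

```bash
python3 -m jog '[{"x":0.02,"y":0.31,"z":0,"ax":0,"ay":0,"az":-1.5},{"x":0.1,"y":0.61,"z":0,"ax":0,"ay":0,"az":-3.0},{"x":0.21,"y":0.89,"z":0,"ax":0,"ay":0,"az":-4.5},{"x":0.38,"y":1.16,"z":0,"ax":0,"ay":0,"az":-6.0},{"x":0.58,"y":1.39,"z":0,"ax":0,"ay":0,"az":-7.5}]' >/dev/null
python3 - <<'E'
from h import *;info((.555,.0968))
t,_=imaging.get_image("top");s,_=imaging.get_image("scene")
a=cv2.resize(t[165:265,245:345,::-1],(400,400),interpolation=3);b=cv2.resize(s[160:260,300:400,::-1],(400,400),interpolation=3)
cv2.imwrite("pics/c2.png",np.hstack([a,b]))
E
```

```text
t 6.7 p [0.4986 0.1107 0.1053] q6 1.909 xaz -13.6 zax [ 0. -0. -1.] collar in tool mm [58.1  0.3  0. ] F tool [-0.7  0.7  0.5] grip 0.0
```

View pics/c2.png

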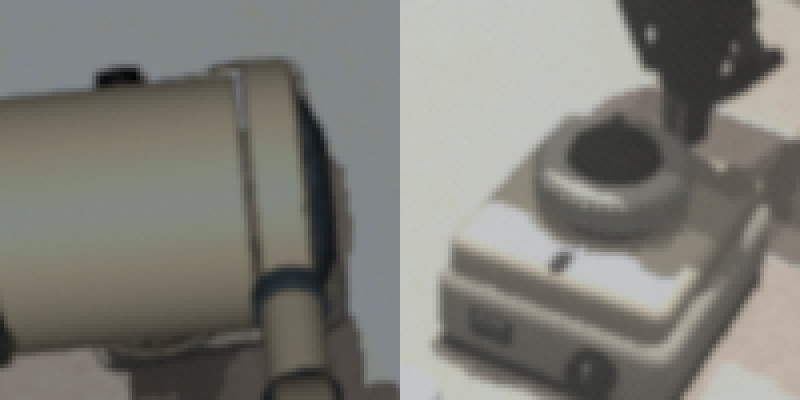

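The pointer in the scene view has moved from crop (650,128) to (618,115), which is the right direction. Contact was then lost, so the true centre is 1–2 mm farther than assumed. I'll press in again and refine it.

```bash
python3 -m jog '[{"x":0.04,"y":0,"z":0,"ax":0,"ay":0,"az":0},{"x":0.04,"y":0,"z":0,"ax":0,"ay":0,"az":0}]' >/dev/null
python3 -c "from h import *;info((.555,.0968))"
python3 -m jog '[{"x":0.04,"y":0,"z":0,"ax":0,"ay":0,"az":0},{"x":0.04,"y":0,"z":0,"ax":0,"ay":0,"az":0}]' >/dev/null
python3 - <<'E'
from h import *;info((.555,.0968))
C=(.5565,.0985)
mk=(.6203,.1081)
for u,v in((362.5,192),(354.5,188.5)):
    p=on("scene",u,v,.126);print(p.round(4),pang(C,p,mk),np.hypot(p[0]-C[0],p[1]-C[1]))
u,v=300+561/4-100,160+262/4; print("mark scene",on("scene",u,v,.091).round(4))
print("cup scene",on("scene",300+(615-400)/4,160+153/4,.132).round(4))
E
```

```text
t 7.05 p [0.4992 0.1109 0.1051] q6 1.918 xaz -14.1 zax [-0.002 -0.    -1.   ] collar in tool mm [57.6  0.  -0.1] F tool [-5.5  1.8 -4.5] grip -0.0
t 7.3 p [0.4993 0.1108 0.105 ] q6 1.918 xaz -14.1 zax [-0.004  0.    -1.   ] collar in tool mm [57.4  0.  -0.2] F tool [-11.7   1.2  -7.8] grip -0.0
[0.5256 0.1045 0.126 ] 2.8021772248456567 0.03151235376406273
[0.5263 0.081  0.126 ] 3.5181297730461107 0.03495181264143269
mark scene [0.6254 0.1169 0.091 ]
cup scene [0.5667 0.1086 0.132 ]
```

```bash
python3 -m jog '[{"x":0.04,"y":0.3,"z":0,"ax":0,"ay":0,"az":-1.5},{"x":0.12,"y":0.59,"z":0,"ax":0,"ay":0,"az":-3.0},{"x":0.25,"y":0.87,"z":0,"ax":0,"ay":0,"az":-4.5},{"x":0.42,"y":1.12,"z":0,"ax":0,"ay":0,"az":-6.0},{"x":0.63,"y":1.34,"z":0,"ax":0,"ay":0,"az":-7.5}]' >/dev/null
python3 - <<'E'
from h import *;info((.557,.0992))
th=np.radians(9*np.arange(1,6))
for cx,cy in((58,-1),(58,0),(58,1)):print(np.c_[cx*(1-np.cos(th))-cy*np.sin(th),cy*(1-np.cos(th))+cx*np.sin(th)].__truediv__(30).round(2).tolist())
E
```

```text
t 7.92 p [0.5081 0.0667 0.105 ] q6 1.04 xaz 31.2 zax [-0.004 -0.    -1.   ] collar in tool mm [58.7 -2.5 -0.2] F tool [-9.7 -1.4 -6.9] grip -0.0
[[0.03, 0.3], [0.1, 0.6], [0.23, 0.87], [0.39, 1.13], [0.59, 1.36]]
[[0.02, 0.3], [0.09, 0.6], [0.21, 0.88], [0.37, 1.14], [0.57, 1.37]]
[[0.02, 0.3], [0.08, 0.6], [0.2, 0.88], [0.35, 1.14], [0.54, 1.38]]
```

```bash
python3 -m jog '[{"x":0.04,"y":0.3,"z":0,"ax":0,"ay":0,"az":-1.5},{"x":0.12,"y":0.59,"z":0,"ax":0,"ay":0,"az":-3.0},{"x":0.25,"y":0.87,"z":0,"ax":0,"ay":0,"az":-4.5},{"x":0.42,"y":1.12,"z":0,"ax":0,"ay":0,"az":-6.0},{"x":0.63,"y":1.34,"z":0,"ax":0,"ay":0,"az":-7.5}]' >/dev/null
python3 - <<'E'
from h import *;info((.557,.0992))
s,_=imaging.get_image("scene")
b=cv2.resize(s[160:260,300:400,::-1],(500,500),interpolation=3);cv2.imwrite("pics/c3.png",b)
E
```

```text
t 8.55 p [0.5466 0.0416 0.1052] q6 0.209 xaz 76.2 zax [-0.001 -0.001 -1.   ] collar in tool mm [58.4 -3.6 -0.1] F tool [-7.  -1.  -2.8] grip -0.0
```

View pics/c3.png

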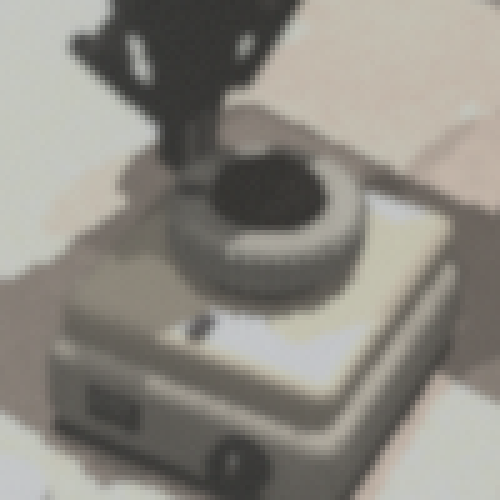

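The pointer at crop (190,188), left of the cup, is following the finger with about 115–125° of turn so far. I'll continue with slightly more pressure.

```bash
python3 -m jog '[{"x":0.05,"y":0.3,"z":0,"ax":0,"ay":0,"az":-1.5},{"x":0.14,"y":0.59,"z":0,"ax":0,"ay":0,"az":-3.0},{"x":0.28,"y":0.87,"z":0,"ax":0,"ay":0,"az":-4.5},{"x":0.45,"y":1.12,"z":0,"ax":0,"ay":0,"az":-6.0},{"x":0.66,"y":1.34,"z":0,"ax":0,"ay":0,"az":-7.5}]' >/dev/null
python3 -c "from h import *;info((.557,.0992))"
```

```text
t 9.22 p [0.5914 0.0517 0.1053] q6 -0.557 xaz 121.2 zax [ 0.001 -0.001 -1.   ] collar in tool mm [58.5 -4.8 -0. ] F tool [-2.  -1.7 -1.4] grip -0.0
```

```bash
python3 -m jog '[{"x":0.08,"y":0.29,"z":0,"ax":0,"ay":0,"az":-1.5},{"x":0.18,"y":0.57,"z":0,"ax":0,"ay":0,"az":-3.0},{"x":0.32,"y":0.84,"z":0,"ax":0,"ay":0,"az":-4.5},{"x":0.50,"y":1.08,"z":0,"ax":0,"ay":0,"az":-6.0},{"x":0.71,"y":1.29,"z":0,"ax":0,"ay":0,"az":-7.5}]' >/dev/null
python3 - <<'E'
from h import *;info((.557,.0992))
s,_=imaging.get_image("scene")
b=cv2.resize(s[160:260,300:400,::-1],(500,500),interpolation=3);cv2.imwrite("pics/c4.png",b)
E
```

```text
t 9.85 p [0.6148 0.0902 0.1055] q6 -1.28 xaz 166.2 zax [ 0.004 -0.001 -1.   ] collar in tool mm [58.3 -5.  -0.2] F tool [-7.7 -1.6  3. ] grip -0.0
```

View pics/c4.png

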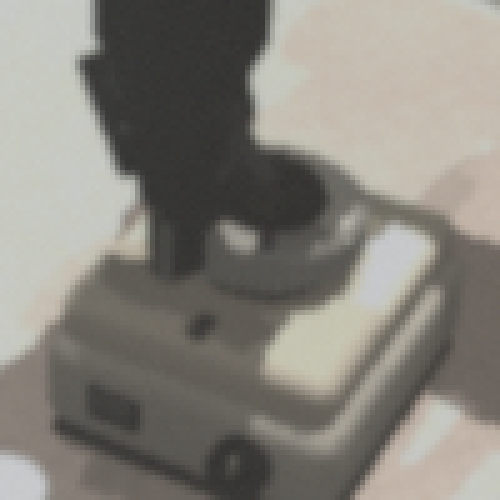

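```bash
python3 - <<'E'
from h import *
# scene-only references so that its calibration offset cancels
mk=on("scene",300+202/5,160+325/5,.091)
top=on("top",289.2,188.6,.091); off=(mk-top); print("mark",mk.round(4),"off",off.round(4))
C=np.array([.5555,.0975,0])+off
for u,v in((190,188),(265,240)):
    p=on("scene",300+u/5,160+v/5,.126);print(p.round(4),np.hypot(*(p-C)[:2]),np.degrees(pang(C,p,mk)))
E
```

```text
mark [0.6237 0.116  0.091 ] off [0.0035 0.0079 0.    ]
[0.5821 0.0742 0.126 ] 0.038876424420575484 297.3050258853627
[0.5912 0.1253 0.126 ] 0.03785915189313514 22.407876872543525
```

The pointer at crop (265,240) is about 22° past the mark at (202,325), so the joint is near 6.67 rad and the first pass is done.

```bash
python3 -m jog '[{"x":0.07,"y":0.29,"z":0,"ax":0,"ay":0,"az":-1.5},{"x":0.17,"y":0.57,"z":0,"ax":0,"ay":0,"az":-3.0},{"x":0.31,"y":0.84,"z":0,"ax":0,"ay":0,"az":-4.5},{"x":0.49,"y":1.08,"z":0,"ax":0,"ay":0,"az":-6.0},{"x":0.70,"y":1.29,"z":0,"ax":0,"ay":0,"az":-7.5}]' >/dev/null
python3 -c "from h import *;info((.557,.0992))"
```

```text
t 10.53 p [0.6042 0.1339 0.1057] q6 -1.994 xaz -148.8 zax [ 0.005  0.001 -1.   ] collar in tool mm [58.3 -5.3 -0.3] F tool [-11.5  -0.7   5.1] grip 0.0
```

```bash
python3 -m jog '[{"x":0.05,"y":0.29,"z":0,"ax":0,"ay":0,"az":-1.5},{"x":0.15,"y":0.57,"z":0,"ax":0,"ay":0,"az":-3.0},{"x":0.29,"y":0.84,"z":0,"ax":0,"ay":0,"az":-4.5},{"x":0.47,"y":1.08,"z":0,"ax":0,"ay":0,"az":-6.0},{"x":0.68,"y":1.29,"z":0,"ax":0,"ay":0,"az":-7.5}]' >/dev/null
python3 -c "from h import *;info((.557,.0992))"
```

```text
t 11.15 p [0.5654 0.1573 0.1055] q6 -2.734 xaz -103.8 zax [ 0.003  0.002 -1.   ] collar in tool mm [58.4 -5.7 -0.2] F tool [-12.6  -0.9   3.9] grip -0.0
```

```bash
python3 -m jog '[{"x":-0.4,"y":0,"z":0,"ax":0,"ay":0,"az":0},{"x":-0.8,"y":0,"z":0,"ax":0,"ay":0,"az":0},{"x":-0.9,"y":0,"z":-1,"ax":0,"ay":0,"az":0},{"x":-0.9,"y":0,"z":-2,"ax":0,"ay":0,"az":0}]' | grep ee_
python3 -m jog '[{"x":0,"y":0,"z":0,"ax":0,"ay":0,"az":1.7},{"x":0,"y":0,"z":0,"ax":0,"ay":0,"az":3.4},{"x":0,"y":0,"z":0,"ax":0,"ay":0,"az":5.1},{"x":0,"y":0,"z":0,"ax":0,"ay":0,"az":6.8},{"x":0,"y":0,"z":0,"ax":0,"ay":0,"az":8.5}]' | grep ee_
python3 -m jog '[{"x":0,"y":0,"z":0,"ax":0,"ay":0,"az":1.7},{"x":0,"y":0,"z":0,"ax":0,"ay":0,"az":3.4},{"x":0,"y":0,"z":0,"ax":0,"ay":0,"az":5.1},{"x":0,"y":0,"z":0,"ax":0,"ay":0,"az":6.8},{"x":0,"y":0,"z":0,"ax":0,"ay":0,"az":8.5}]' | grep ee_
python3 -m jog '[{"x":0,"y":0,"z":0,"ax":0,"ay":0,"az":1.7},{"x":0,"y":0,"z":0,"ax":0,"ay":0,"az":3.4},{"x":0,"y":0,"z":0,"ax":0,"ay":0,"az":5.1},{"x":0,"y":0,"z":0,"ax":0,"ay":0,"az":6.8},{"x":0,"y":0,"z":0,"ax":0,"ay":0,"az":8.5}]' | grep ee_
python3 -m jog '[{"x":0,"y":0,"z":0,"ax":0,"ay":0,"az":1.7},{"x":0,"y":0,"z":0,"ax":0,"ay":0,"az":3.4},{"x":0,"y":0,"z":0,"ax":0,"ay":0,"az":5.1},{"x":0,"y":0,"z":0,"ax":0,"ay":0,"az":6.8},{"x":0,"y":0,"z":0,"ax":0,"ay":0,"az":8.5}]' | grep ee_
python3 -m jog '[{"x":0,"y":0,"z":0,"ax":0,"ay":0,"az":1.7},{"x":0,"y":0,"z":0,"ax":0,"ay":0,"az":3.4},{"x":0,"y":0,"z":0,"ax":0,"ay":0,"az":5.1},{"x":0,"y":0,"z":0,"ax":0,"ay":0,"az":6.8},{"x":0,"y":0,"z":0,"ax":0,"ay":0,"az":8.5}]' | grep ee_
python3 -m jog '[{"x":0,"y":0,"z":0,"ax":0,"ay":0,"az":1.7},{"x":0,"y":0,"z":0,"ax":0,"ay":0,"az":3.4},{"x":0,"y":0,"z":0,"ax":0,"ay":0,"az":5.1},{"x":0,"y":0,"z":0,"ax":0,"ay":0,"az":6.8},{"x":0,"y":0,"z":0,"ax":0,"ay":0,"az":8.5}]' | grep ee_
python3 - <<'E'
from h import *;info((.557,.0992))
s,_=imaging.get_image("scene")
b=cv2.resize(s[160:260,300:400,::-1],(500,500),interpolation=3);cv2.imwrite("pics/c5.png",b)
E
```

```text
ee_pos: [0.5709, 0.1822, 0.1657]
ee_pos: [0.5711, 0.1819, 0.1652]
ee_pos: [0.571, 0.1819, 0.1652]
ee_pos: [0.571, 0.1819, 0.1652]
ee_pos: [0.571, 0.1819, 0.1652]
ee_pos: [0.571, 0.1819, 0.1653]
ee_pos: [0.5711, 0.1819, 0.1652]
t 15.4 p [0.5711 0.1819 0.1652] q6 2.66 xaz -50.4 zax [ 0. -0. -1.] collar in tool mm [54.8 63.5  0. ] F tool [-0.4  0.4 -0.5] grip -0.0
```

View pics/c5.png

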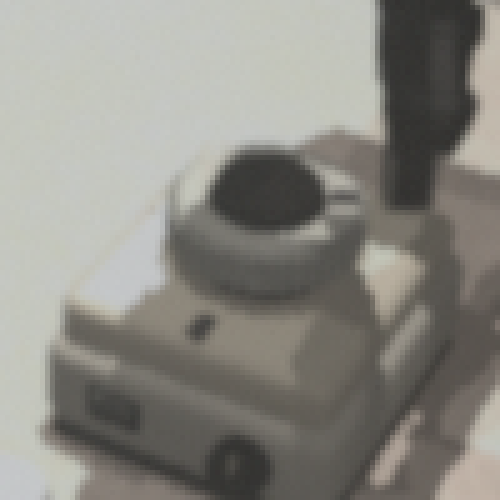

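```bash
python3 - <<'E'
from h import *
d=np.array([(-58.9,.5246,.1483),(-14.1,.4992,.1109),(31.2,.5081,.0667),(76.2,.5466,.0416),(121.2,.5914,.0517),(166.2,.6148,.0902),(-148.8,.6042,.1339),(-103.8,.5654,.1573)])
a=np.radians(d[:,0]);u=np.c_[np.cos(a),np.sin(a)]
x,res,_,_=np.linalg.lstsq(np.c_[u,-np.ones(8)],(u*d[:,1:]).sum(1),rcond=None);print("C,D",x.round(4),res)
info(x[:2])
off=np.array([.0035,.0079,0]);mk=np.array([.6237,.116,0]);C=np.r_[.5555,.0975,0]+off
p=on("scene",300+345/5,160+197/5,.126);print(p,np.hypot(*(p-C)[:2]),np.degrees(pang(C,p,mk)))
E
python3 -m jog '[{"x":-0.74,"y":0.1,"z":0,"ax":0,"ay":0,"az":0},{"x":-0.74,"y":1.1,"z":0,"ax":0,"ay":0,"az":0},{"x":-0.74,"y":2.1,"z":0,"ax":0,"ay":0,"az":0},{"x":-0.74,"y":2.1,"z":1.0,"ax":0,"ay":0,"az":0},{"x":-0.74,"y":2.1,"z":2.0,"ax":0,"ay":0,"az":0}]' | grep ee_
python3 -c "from h import *;info((.557,.0992))"
```

```text
C,D [0.5567 0.0993 0.0585] [5.42410242e-08]
t 15.45 p [0.571  0.1819 0.1652] q6 2.669 xaz -51.0 zax [ 0. -0. -1.] collar in tool mm [55.2 63.1  0. ] F tool [-0.5  0.2 -0.6] grip -0.0
[0.54009252 0.13372145 0.126     ] 0.03405286106282704 114.42289324128234
ee_pos: [0.5076, 0.1585, 0.1051]
t 16.07 p [0.5076 0.1585 0.1051] q6 2.629 xaz -49.7 zax [ 0.001  0.    -1.   ] collar in tool mm [77.2  0.7  0. ] F tool [0.6 0.1 1. ] grip 0.0
```

The pointer at crop (345,197) is about 114° past the mark (joint ≈ 8.27 rad). The fitted centre is (0.5567, 0.0993). I'll press in and start the second go.

```bash
python3 -m jog '[{"x":0.3,"y":0,"z":0,"ax":0,"ay":0,"az":0},{"x":0.55,"y":0,"z":0,"ax":0,"ay":0,"az":0},{"x":0.6,"y":0,"z":0,"ax":0,"ay":0,"az":0},{"x":0.64,"y":0,"z":0,"ax":0,"ay":0,"az":0},{"x":0.64,"y":0,"z":0,"ax":0,"ay":0,"az":0}]' | grep ee_
python3 -c "from h import *;info((.5567,.0993))"
```

```text
ee_pos: [0.5193, 0.1441, 0.1062]
t 16.7 p [0.5193 0.1441 0.1062] q6 2.598 xaz -49.9 zax [-0.002  0.002 -1.   ] collar in tool mm [58.3  0.3 -0.2] F tool [-17.5  -0.2  -2.6] grip -0.0
```

```bash
python3 -m jog '[{"x":0.02,"y":0.3,"z":0,"ax":0,"ay":0,"az":-1.5},{"x":0.09,"y":0.6,"z":0,"ax":0,"ay":0,"az":-3.0},{"x":0.21,"y":0.88,"z":0,"ax":0,"ay":0,"az":-4.5},{"x":0.37,"y":1.14,"z":0,"ax":0,"ay":0,"az":-6.0},{"x":0.57,"y":1.37,"z":0,"ax":0,"ay":0,"az":-7.5}]' >/dev/null
python3 -c "from h import *;info((.5567,.0993))"
python3 -m jog '[{"x":0.02,"y":0.3,"z":0,"ax":0,"ay":0,"az":-1.5},{"x":0.09,"y":0.6,"z":0,"ax":0,"ay":0,"az":-3.0},{"x":0.21,"y":0.88,"z":0,"ax":0,"ay":0,"az":-4.5},{"x":0.37,"y":1.14,"z":0,"ax":0,"ay":0,"az":-6.0},{"x":0.57,"y":1.37,"z":0,"ax":0,"ay":0,"az":-7.5}]' >/dev/null
python3 -c "from h import *;info((.5567,.0993))"
```

```text
t 17.32 p [0.4984 0.1034 0.1061] q6 1.737 xaz -4.6 zax [-0.003  0.    -1.   ] collar in tool mm [58.5 -0.5 -0.2] F tool [-10.1  -2.3  -3.9] grip -0.0
t 17.95 p [0.5129 0.0604 0.1062] q6 0.867 xaz 40.4 zax [-0.001 -0.    -1.   ] collar in tool mm [58.6 -1.2 -0.1] F tool [-5.4 -2.2 -0.9] grip -0.0
```

```bash
python3 -m jog '[{"x":0.05,"y":0.3,"z":0,"ax":0,"ay":0,"az":-1.5},{"x":0.13,"y":0.6,"z":0,"ax":0,"ay":0,"az":-3.0},{"x":0.25,"y":0.88,"z":0,"ax":0,"ay":0,"az":-4.5},{"x":0.41,"y":1.14,"z":0,"ax":0,"ay":0,"az":-6.0},{"x":0.61,"y":1.35,"z":0,"ax":0,"ay":0,"az":-7.5}]' >/dev/null
python3 -c "from h import *;info((.5567,.0993))"
python3 -m jog '[{"x":0.04,"y":0.3,"z":0,"ax":0,"ay":0,"az":-1.5},{"x":0.12,"y":0.6,"z":0,"ax":0,"ay":0,"az":-3.0},{"x":0.24,"y":0.88,"z":0,"ax":0,"ay":0,"az":-4.5},{"x":0.40,"y":1.14,"z":0,"ax":0,"ay":0,"az":-6.0},{"x":0.60,"y":1.35,"z":0,"ax":0,"ay":0,"az":-7.5}]' >/dev/null
python3 - <<'E'
from h import *;info((.5567,.0993))
s,_=imaging.get_image("scene")
b=cv2.resize(s[160:260,300:400,::-1],(500,500),interpolation=3);cv2.imwrite("pics/c6.png",b)
E
```

```text
t 18.57 p [0.5541 0.0408 0.1063] q6 0.047 xaz 85.4 zax [ 0.    -0.001 -1.   ] collar in tool mm [58.5 -2.  -0.1] F tool [-5.7 -1.6  1.7] grip 0.0
t 19.2 p [0.5968 0.0561 0.1067] q6 -0.711 xaz 130.4 zax [ 0.002 -0.    -1.   ] collar in tool mm [58.9 -2.5 -0.1] F tool [-0.3  0.6 -0.2] grip -0.0
```

View pics/c6.png

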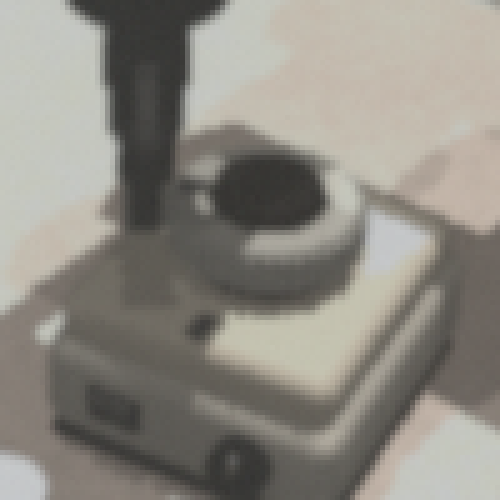

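The pointer at crop (195,186) is at about 296° past the first mark pass, and the last call lost contact. I'll press in again and roll another 45°.

```bash
python3 -m jog '[{"x":0.03,"y":-0.05,"z":0,"ax":0,"ay":0,"az":0},{"x":0.06,"y":-0.05,"z":0,"ax":0,"ay":0,"az":0},{"x":0.06,"y":-0.05,"z":0,"ax":0,"ay":0,"az":0}]' >/dev/null
python3 - <<'E'
from h import *;info((.5567,.0993))
off=np.array([.0035,.0079,0]);mk=np.array([.6237,.116,0]);C=np.r_[.5555,.0975,0]+off
p=on("scene",300+195/5,160+186/5,.126);print(p,np.hypot(*(p-C)[:2]),np.degrees(pang(C,p,mk)))
E
```

```text
t 19.62 p [0.5954 0.0555 0.1067] q6 -0.701 xaz 129.9 zax [ 0.005 -0.001 -1.   ] collar in tool mm [58.4 -1.6 -0.3] F tool [-12.9   1.7   0.9] grip 0.0
[0.57932727 0.0750017  0.126     ] 0.03656848644373421 294.46626560534963
```

```bash
python3 -m jog '[{"x":0.04,"y":0.3,"z":0,"ax":0,"ay":0,"az":-1.5},{"x":0.13,"y":0.6,"z":0,"ax":0,"ay":0,"az":-3.0},{"x":0.26,"y":0.87,"z":0,"ax":0,"ay":0,"az":-4.5},{"x":0.42,"y":1.13,"z":0,"ax":0,"ay":0,"az":-6.0},{"x":0.62,"y":1.34,"z":0,"ax":0,"ay":0,"az":-7.5}]' >/dev/null
python3 - <<'E'
from h import *;info((.5567,.0993))
s,_=imaging.get_image("scene");cv2.imwrite("pics/s7.png",s[:,:,::-1])
g=cv2.cvtColor(s,cv2.COLOR_RGB2GRAY)
off=np.array([.0035,.0079,0]);mk=np.array([.6237,.116,0]);C=np.r_[.5555,.0975,0]+off
# brightness along the pointer ring, top face z=.124
c=imaging.calibration("scene");M=att(c);K=c["mtx"]
ma=np.arctan2(*(mk-C)[[1,0]])
out=[]
for a in range(-90,60,5):
    v=[]
    for rr in (.034,.037,.040):
        P=C+[rr*np.cos(ma+np.radians(a)),rr*np.sin(ma+np.radians(a)),.125]
        q=M.T@(P-c["xyz"]);q=q[:2]/q[2];q=q*(1+c["k1"]*q@q);u,w=K[0,0]*q[0]+K[0,2],K[1,1]*q[1]+K[1,2]
        v.append(cv2.getRectSubPix(g,(1,1),(u,w))[0,0])
    out.append((a,int(np.mean(v))))
print(out)
E
```

```text
t 20.25 p [0.6152 0.0964 0.1069] q6 -1.426 xaz 175.1 zax [ 0.007 -0.    -1.   ] collar in tool mm [58.6 -2.  -0.4] F tool [-13.8  -1.4   3.5] grip 0.0
[(-90, 53), (-85, 53), (-80, 54), (-75, 53), (-70, 54), (-65, 53), (-60, 53), (-55, 53), (-50, 52), (-45, 53), (-40, 53), (-35, 53), (-30, 53), (-25, 52), (-20, 54), (-15, 60), (-10, 81), (-5, 111), (0, 134), (5, 145), (10, 147), (15, 150), (20, 144), (25, 118), (30, 96), (35, 87), (40, 83), (45, 83), (50, 82), (55, 82)]
```

```bash
python3 -m jog '[{"x":-0.8,"y":0,"z":0,"ax":0,"ay":0,"az":0},{"x":-1,"y":0,"z":-1.5,"ax":0,"ay":0,"az":0},{"x":-1,"y":0,"z":-3.3,"ax":0,"ay":0,"az":0},{"x":-1,"y":-2,"z":-3.3,"ax":0,"ay":0,"az":0},{"x":-1,"y":-4,"z":-3.3,"ax":0,"ay":0,"az":0}]' >/dev/null
python3 -m jog '[{"x":0,"y":-2,"z":0,"ax":0,"ay":0,"az":0},{"x":0,"y":-4,"z":0,"ax":0,"ay":0,"az":0},{"x":0,"y":-4,"z":0,"ax":0,"ay":0,"az":0}]' >/dev/null
python3 - <<'E'
from h import *;info((.5567,.0993))
t,_=imaging.get_image("top");s,_=imaging.get_image("scene")
a=cv2.resize(t[165:265,245:345,::-1],(400,400),interpolation=3);b=cv2.resize(s[160:260,300:400,::-1],(400,400),interpolation=3)
cv2.imwrite("pics/c8.png",np.hstack([a,b]))
E
```

```text
t 21.3 p [ 0.6207 -0.1492  0.205 ] q6 -1.806 xaz 174.6 zax [ 0.001 -0.001 -1.   ] collar in tool mm [ 87.  241.4  -0.3] F tool [ 0.   1.7 -0.4] grip 0.0
```

View pics/c8.png

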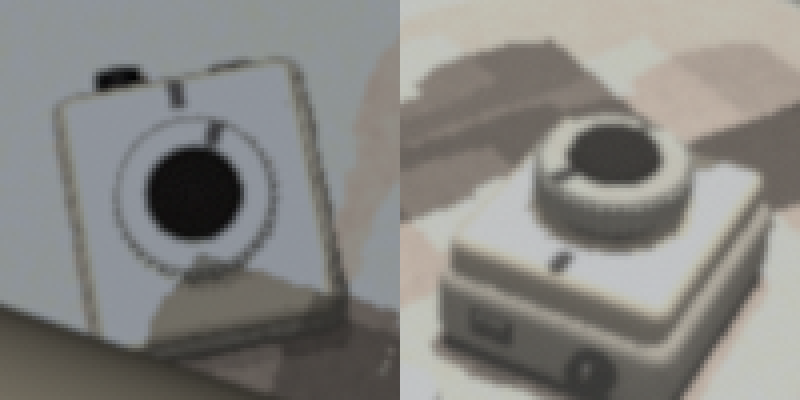

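Top crop (left) shows the pointer at (215,132), px (298.8,198.0), and the mark at (177,95). The pointer is still short of the mark.

```bash
python3 - <<'E'
from h import *
C=on("top",293.0,213.0,.132);mk=on("top",289.2,188.6,.091)
t=cv2.imread("pics/c8.png")[:,:400];g=cv2.cvtColor(t,6)
m=(g[118:148,200:232]<95).astype(np.uint8);ys,xs=np.nonzero(m);print(xs.mean()+200,ys.mean()+118)
for u,v in((215,132),(xs.mean()+200,ys.mean()+118)):
    p=on("top",245+u/4,165+v/4,.126);print(p,np.hypot(*(p-C)[:2]),np.degrees(pang(C,p,mk))-360)
E
```

```text
212.5 134.5
[0.59075704 0.08405622 0.126     ] 0.03795395533630136 -29.43441943378832
[0.58930106 0.08548686 0.126     ] 0.03611247259507831 -28.071480727174958
```

```bash
python3 -m jog '[{"x":0,"y":2,"z":0,"ax":0,"ay":0,"az":0},{"x":0,"y":4,"z":0,"ax":0,"ay":0,"az":0},{"x":0,"y":6,"z":0,"ax":0,"ay":0,"az":0},{"x":0,"y":8,"z":0,"ax":0,"ay":0,"az":0},{"x":0,"y":8,"z":0,"ax":0,"ay":0,"az":0}]' |grep ee_
python3 -m jog '[{"x":0,"y":0,"z":1.3,"ax":0,"ay":0,"az":0},{"x":0,"y":0,"z":2.6,"ax":0,"ay":0,"az":0},{"x":0,"y":0,"z":3.3,"ax":0,"ay":0,"az":0},{"x":0.5,"y":0,"z":3.3,"ax":0,"ay":0,"az":0},{"x":0.8,"y":0,"z":3.3,"ax":0,"ay":0,"az":0}]' |grep ee_
python3 -m jog '[{"x":0.1,"y":0,"z":0,"ax":0,"ay":0,"az":0},{"x":0.17,"y":0,"z":0,"ax":0,"ay":0,"az":0},{"x":0.17,"y":0,"z":0,"ax":0,"ay":0,"az":0}]' |grep ee_
python3 -c "from h import *;info((.5567,.0993))"
```

```text
ee_pos: [0.6413, 0.1, 0.2046]
ee_pos: [0.6171, 0.0968, 0.1053]
ee_pos: [0.6153, 0.0969, 0.1061]
t 23.02 p [0.6153 0.0969 0.1061] q6 -1.425 xaz 175.1 zax [ 0.005  0.    -1.   ] collar in tool mm [58.6 -2.7 -0.3] F tool [-10.3   0.7   6.6] grip 0.0
```

```bash
python3 -m jog '[{"x":0.04,"y":0.27,"z":0,"ax":0,"ay":0,"az":-1.33},{"x":0.11,"y":0.53,"z":0,"ax":0,"ay":0,"az":-2.67},{"x":0.21,"y":0.78,"z":0,"ax":0,"ay":0,"az":-4.0},{"x":0.35,"y":1.01,"z":0,"ax":0,"ay":0,"az":-5.33},{"x":0.35,"y":1.01,"z":0,"ax":0,"ay":0,"az":-5.33}]' |grep force
python3 -c "from h import *;info((.5567,.0993))"
python3 -m jog '[{"x":-0.8,"y":0,"z":0,"ax":0,"ay":0,"az":0},{"x":-1,"y":0,"z":-1.5,"ax":0,"ay":0,"az":0},{"x":-1,"y":0,"z":-3.3,"ax":0,"ay":0,"az":0},{"x":-1,"y":-2,"z":-3.3,"ax":0,"ay":0,"az":0},{"x":-1,"y":-4,"z":-3.3,"ax":0,"ay":0,"az":0}]' |grep ee_
python3 -m jog '[{"x":1,"y":-2,"z":0,"ax":0,"ay":0,"az":0},{"x":1,"y":-4,"z":0,"ax":0,"ay":0,"az":0},{"x":1,"y":-6,"z":0,"ax":0,"ay":0,"az":0},{"x":1,"y":-6,"z":0,"ax":0,"ay":0,"az":0}]' |grep ee_
python3 - <<'E'
from h import *
t,d=imaging.get_image("top");s,_=imaging.get_image("scene");cv2.imwrite("pics/t9.png",t[:,:,::-1]);cv2.imwrite("pics/s9.png",s[:,:,::-1])
g=cv2.cvtColor(t,cv2.COLOR_RGB2GRAY);c=imaging.calibration("top");M=att(c);K=c["mtx"]
C=on("top",293.0,213.0,.132);mk=on("top",289.2,188.6,.091);ma=np.arctan2(*(mk-C)[[1,0]])
def prof(g,z,rs):
    o=[]
    for a in range(-180,180,5):
        v=[]
        for rr in rs:
            P=np.array([C[0]+rr*np.cos(ma+np.radians(a)),C[1]+rr*np.sin(ma+np.radians(a)),z])
            q=M.T@(P-c["xyz"]);q=q[:2]/q[2];q=q*(1+c["k1"]*q@q)
            v.append(cv2.getRectSubPix(g,(1,1),(K[0,0]*q[0]+K[0,2],K[1,1]*q[1]+K[1,2]))[0,0])
        o.append((a,int(np.mean(v))))
    return o
print("ptr",prof(g,.125,(.034,.037,.040)))
print("mark",[x for x in prof(g,.091,(.062,.066,.07)) if abs(x[0])<30])
for nm,(u,v) in dict(jar=(298,146),bottle=(219,218),rack=(380,201)).items(): print(nm,at("top",u,v,d[v,u]).round(3))
E
```

```text
force: [10.6, 7.2, -6.2]
grasp_force: 6.2
t 23.65 p [0.6073 0.1292 0.1061] q6 -1.934 xaz -152.8 zax [ 0.005  0.001 -1.   ] collar in tool mm [58.6 -3.4 -0.3] F tool [-12.7   1.6   6.3] grip 0.0
ee_pos: [0.6876, 0.0341, 0.206]
ee_pos: [0.7429, -0.1437, 0.2041]
ptr [(-180, 134), (-175, 134), (-170, 133), (-165, 133), (-160, 132), (-155, 132), (-150, 132), (-145, 130), (-140, 130), (-135, 129), (-130, 128), (-125, 127), (-120, 126), (-115, 125), (-110, 122), (-105, 121), (-100, 120), (-95, 118), (-90, 118), (-85, 116), (-80, 114), (-75, 113), (-70, 111), (-65, 110), (-60, 108), (-55, 107), (-50, 106), (-45, 105), (-40, 104), (-35, 104), (-30, 103), (-25, 104), (-20, 104), (-15, 104), (-10, 105), (-5, 106), (0, 107), (5, 108), (10, 109), (15, 110), (20, 112), (25, 113), (30, 115), (35, 116), (40, 118), (45, 119), (50, 121), (55, 122), (60, 124), (65, 126), (70, 126), (75, 127), (80, 128), (85, 129), (90, 130), (95, 131), (100, 131), (105, 132), (110, 132), (115, 133), (120, 133), (125, 133), (130, 133), (135, 134), (140, 134), (145, 134), (150, 134), (155, 134), (160, 134), (165, 134), (170, 134), (175, 134)]
mark [(-25, 78), (-20, 78), (-15, 79), (-10, 81), (-5, 83), (0, 87), (5, 91), (10, 94), (15, 97), (20, 101), (25, 104)]
jar [0.735 0.089 0.062]
bottle [0.45  0.131 0.774]
rack [ 0.481 -0.022  0.687]
```

```bash
python3 -m jog '[{"x":1.5,"y":-0.5,"z":0,"ax":0,"ay":0,"az":0},{"x":3,"y":-0.8,"z":0,"ax":0,"ay":0,"az":0},{"x":4.5,"y":-1,"z":0,"ax":0,"ay":0,"az":0},{"x":4.5,"y":-1,"z":0,"ax":0,"ay":0,"az":0}]' |grep ee_
python3 - <<'E'
from h import *
t,d=imaging.get_image("top");s,_=imaging.get_image("scene");cv2.imwrite("pics/t10.png",t[:,:,::-1]);cv2.imwrite("pics/s10.png",s[:,:,::-1])
g=cv2.cvtColor(t,cv2.COLOR_RGB2GRAY);c=imaging.calibration("top");M=att(c);K=c["mtx"]
C=on("top",293.0,213.0,.132);mk=on("top",289.2,188.6,.091);ma=np.arctan2(*(mk-C)[[1,0]])
def prof(z,rs):
    o=[]
    for a in range(-180,180,5):
        v=[]
        for rr in rs:
            P=np.array([C[0]+rr*np.cos(ma+np.radians(a)),C[1]+rr*np.sin(ma+np.radians(a)),z])
            q=M.T@(P-c["xyz"]);q=q[:2]/q[2];q=q*(1+c["k1"]*q@q)
            v.append(cv2.getRectSubPix(g,(1,1),(K[0,0]*q[0]+K[0,2],K[1,1]*q[1]+K[1,2]))[0,0])
        o.append((a,int(np.mean(v))))
    return o
print("ptr",*[f"{a}:{b}" for a,b in prof(.125,(.034,.037,.040))])
print("mark",[x for x in prof(.091,(.062,.066,.07)) if abs(x[0])<30])
for nm,(u,v) in dict(jar=(298,146),bottle=(219,218),rack=(380,201)).items(): print(nm,at("top",u,v,d[v,u]).round(3))
print(r.get_state()["force"])
E
```

```text
ee_pos: [0.633, -0.2275, 0.2052]
ptr -180:119 -175:118 -170:117 -165:115 -160:114 -155:113 -150:111 -145:109 -140:107 -135:105 -130:103 -125:101 -120:98 -115:94 -110:91 -105:88 -100:84 -95:80 -90:76 -85:70 -80:73 -75:96 -70:117 -65:130 -60:137 -55:141 -50:142 -45:143 -40:143 -35:143 -30:144 -25:144 -20:143 -15:142 -10:138 -5:127 0:90 5:62 10:70 15:80 20:84 25:85 30:89 35:91 40:91 45:91 50:93 55:96 60:101 65:104 70:107 75:110 80:111 85:113 90:115 95:116 100:117 105:118 110:119 115:120 120:120 125:121 130:122 135:122 140:122 145:122 150:122 155:122 160:121 165:121 170:120 175:120
mark [(-25, 144), (-20, 144), (-15, 144), (-10, 144), (-5, 134), (0, 68), (5, 110), (10, 144), (15, 144), (20, 144), (25, 144)]
jar [0.734 0.089 0.063]
bottle [0.545 0.266 0.125]
rack [ 0.598 -0.115  0.045]
[0.37310678 1.0107843  0.04464007]
```

```bash
python3 -m jog '[{"x":1.2,"y":-1.2,"z":0,"ax":0,"ay":0,"az":0},{"x":2.4,"y":-2.4,"z":0,"ax":0,"ay":0,"az":0},{"x":3.8,"y":-3.7,"z":0,"ax":0,"ay":0,"az":0},{"x":3.8,"y":-3.7,"z":0,"ax":0,"ay":0,"az":0}]' |grep ee_
cat > prof.py <<'E'
from h import *
top={"C":on("top",293.0,213.0,.132),"mk":on("top",289.2,188.6,.091)}
ma=np.arctan2(*(top["mk"]-top["C"])[[1,0]])
for n,C in(("top",top["C"]),("scene",top["C"]+[.0035,.0079,0])):
    im,d=imaging.get_image(n);g=cv2.cvtColor(im,cv2.COLOR_RGB2GRAY);c=imaging.calibration(n);M=att(c);K=c["mtx"];o=[]
    for a in range(-60,65,5):
        v=[];w=[]
        for rr in(.034,.037,.040):
            P=np.array([C[0]+rr*np.cos(ma+np.radians(a)),C[1]+rr*np.sin(ma+np.radians(a)),.125])
            q=M.T@(P-c["xyz"]);z=q[2];q=q[:2]/z;q=q*(1+c["k1"]*q@q);x,y=K[0,0]*q[0]+K[0,2],K[1,1]*q[1]+K[1,2]
            v.append(cv2.getRectSubPix(g,(1,1),(x,y))[0,0]);w.append(d[int(round(y)),int(round(x))]-z)
        o.append(f"{a}:{int(np.mean(v))}{'' if abs(np.median(w))<.02 else '*'}")
    print(n,*o)
E
python3 prof.py
```

```text
ee_pos: [0.584, -0.3805, 0.2042]
top -60:137 -55:137 -50:137 -45:137 -40:137 -35:137 -30:138 -25:138 -20:137 -15:137 -10:137 -5:131 0:95 5:63 10:87 15:128 20:138 25:138 30:137 35:138 40:138 45:138 50:138 55:137 60:137
scene -60:183 -55:183 -50:181 -45:180 -40:180 -35:178 -30:179 -25:178 -20:180 -15:179 -10:170 -5:133 0:94 5:97 10:147 15:178 20:183 25:184 30:183 35:182 40:180 45:180 50:180 55:180 60:180
```

Both views now put the pointer 2–6° past the mark, within the 15° allowed. The bottle, jar and rack read the same as at the start, and the arm is clear.

```bash
python3 -c "from cell import job_done;print(job_done())"
```

```text
the job is handed in; nothing more can be done
None
```

The job is handed in: I rolled the collar anticlockwise past the mark once and left its pointer about 5° past it the second time (about 12.65 rad, within the 15° allowed); the bottle, jar and rack read where they started, and the arm is clear.

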